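# Shut down the bench mixer and open it

## Task

Shut down the bench mixer and open it. On the sloping console press the large round key, then the square key, then the long narrow key, each fully down and let up again before the next, and never press the small round one; then swing the mixer's latch lever right off the lid, and only then raise the lid to more than halfway upright (50 to 90 degrees) and leave it standing there. Do not shift or knock over the loose paint jars, the beaker or the spatula around.

Things in the scene. Friction and masses are not known exactly. Their poses are not given: they have to be found in the camera images.
- console: White control console, 142 mm deep x 220 wide x 184 high, fixed; origin on the bench under it, 29 mm behind its front edge; x from its front to its back, z up. It is turned about half round: its front faces away from the robot. That front is a panel sloping 30 degrees with four keys in one level row, 50 mm apart, 65 mm above the bench, in an order that differs each time.
- bridge_edge (a point): Middle of the lower front edge of the console's grey display bridge (88 mm deep, 220 wide, 30 high), 154 mm above the bench. It overhangs the panel: this edge is 22 mm behind the key tops' centres and 80 mm above them, so a gripper pointing straight down strikes it; come in square to the panel. Axes as the console's.
- round_top (a point): Matt black key cap standing 10 mm out of the console's sloping panel, large and round, 32 mm across. This point is the centre of its top face; its z axis is the panel's outward normal (30 degrees from vertical, leaning towards the console's front), x runs up the slope, y along the row of keys.
- square_top (a point): Matt black key cap standing 10 mm out of the console's sloping panel, square, 24 x 24 mm. This point is the centre of its top face; its z axis is the panel's outward normal (30 degrees from vertical, leaning towards the console's front), x runs up the slope, y along the row of keys.
- long_top (a point): Matt black key cap standing 10 mm out of the console's sloping panel, long and narrow, 42 mm up the slope x 14 mm along the row. This point is the centre of its top face; its z axis is the panel's outward normal (30 degrees from vertical, leaning towards the console's front), x runs up the slope, y along the row of keys.
- small_top (a point): Matt black key cap standing 10 mm out of the console's sloping panel, small and round, 16 mm across (not to be pressed). This point is the centre of its top face; its z axis is the panel's outward normal (30 degrees from vertical, leaning towards the console's front), x runs up the slope, y along the row of keys.
- key_round (a joint): How far the large round key is pressed along its axis, in m: 0 up, 0.006 fully down; springs back; about 5 N fully down.
- key_square (a joint): How far the square key is pressed along its axis, in m: 0 up, 0.006 fully down; springs back; about 5 N fully down.
- key_long (a joint): How far the long narrow key is pressed along its axis, in m: 0 up, 0.006 fully down; springs back; about 5 N fully down.
- key_small (a joint): How far the small round key is pressed along its axis, in m: 0 up, 0.006 fully down; springs back; about 5 N fully down.
- mixer: Grey box-shaped bench mixer, 220 x 220 mm, 100 mm high, fixed; origin under its middle on the bench, x from its front to its back, y to its left when seen from the front, z up. A flat 12 mm aluminium lid covers its whole top (lid top 112 mm above the bench), hinged along the back edge. A post at the right of the front carries the latch lever.
- latch_knob (a point): Black upright knob at the free end of the latch lever, 18 mm across; it stands 36 mm tall, its top 160 mm and this point 145 mm above the bench (26 mm stands clear above the lever arm). It is 60 mm from the lever's pivot. Shut, the lever lies across the lid's front edge, pointing to the mixer's back.
- latch_pivot (a point): Point on the upright axis of the latch lever, at the height of latch_knob. z up; its x axis points along the lever to the knob.
- latch (a joint): Angle of the latch lever in rad: 0 pointing straight back over the lid, growing clockwise seen from above (knob to the mixer's right and then forward), stop at 1.4; stays where it is left (about 1 N at the knob). The lever is clear of the lid from about 1.0.
- lid_bar (a point): Middle of the round steel bar handle on the lid: 12 mm thick, 90 mm long along the mixer's y, 35 mm above the lid's top (147 mm above the bench when shut), 60 mm in front of and 40 mm to the left of the lid's centre, on a post at each end. Its axes are the lid's.
- lid_hinge (a point): Point on the lid's hinge axis (the mixer's y direction), at the back edge 100 mm above the bench; the bar lies 170 mm in front of it and 47 mm above it when shut. Its axes turn with the lid.
- lid (a joint): Lid angle in rad: 0 shut, growing as the front rises, stop at 1.8; a stiff hinge that stays where it is left (2 to 4 N at the bar).
- jar_mid: Loose capped paint jar with a green label, 50 mm across, 70 mm high, origin under its middle; stands between the console and the mixer.
- jar_front: Loose capped paint jar with an orange label, 52 mm across, 50 mm high, origin under its middle; near the robot, on its left.
- beaker: Loose clear open beaker, 72 mm across, 80 mm high, origin under its middle; on the left.
- spatula: Loose spatula lying on the bench near the robot, on its right, 280 mm long, blade to the left; x along it towards the blade.
- jar_side: Loose capped paint jar with a yellow label, 64 mm across, 80 mm high, origin under its middle; on the right.

How it is judged:
On the way, in this order (a step that is already met when the one before it is completed fails the run):
1. the large round key is pressed down (at least 4 of its 6 mm) with every other key up (value of joint key_round above 0.004 m and value of joint each of key_square, key_long, key_small below 0.002 m), for 0.04 s.
2. the square key is pressed down (at least 4 of its 6 mm) with every other key up (value of joint key_square above 0.004 m and value of joint each of key_round, key_long, key_small below 0.002 m), for 0.04 s.
3. the long narrow key is pressed down (at least 4 of its 6 mm) with every other key up (value of joint key_long above 0.004 m and value of joint each of key_round, key_square, key_small below 0.002 m), for 0.04 s.
4. the latch lever is swung at least 1.0 rad off the lid, with the lid still down (value of joint latch above 1 rad and value of joint lid below 0.1 rad), for 0.1 s.
5. the lid is raised at least 0.8 rad (46 degrees) (value of joint lid above 0.8 rad), for 0.2 s.
At the end, for the whole second after the job is handed in: The lid stands open between 0.8 and 1.7 rad (46 to 97 degrees) and at rest, the latch lever is at least 1.0 rad off, and all four keys are up (within 2 mm) (value of joint lid between 0.8 and 1.7 rad and value of joint latch above 1 rad and velocity of joint lid between -0.05 and 0.05 rad/s and value of joint each of key_round, key_square, key_long, key_small below 0.002 m); the robot touches nothing.
It fails at once if the small round key is pressed (more than 2.5 mm) (value of joint key_small above 0.0025 m).
It fails at once if two keys are down at once (more than 2.5 mm each) (value of joint each of key_round, key_square above 0.0025 m or value of joint each of key_round, key_long above 0.0025 m or value of joint each of key_round, key_small above 0.0025 m or value of joint each of key_square, key_long above 0.0025 m or value of joint each of key_square, key_small above 0.0025 m or value of joint each of key_long, key_small above 0.0025 m).
It fails at once if the lid is raised (more than 0.12 rad) while the latch lever still lies over it (under 0.8 rad) (value of joint lid above 0.12 rad and value of joint latch below 0.8 rad).
It fails at once if a jar, the beaker or the spatula is pushed more than 30 mm or, if it stands, tipped over (distance of any of jar_mid, jar_front, beaker, spatula, jar_side from where it was at the start of the episode above 0.03 m or angle between any of jar_mid, jar_front, beaker, jar_side's own z axis and vertical above 0.5 rad).
It also fails if it takes over 72 s, if anything falls off the work surface, if the arm or the gripper's body presses on something with over 40 N, if the wrist force passes 120 N, or if a joint passes its speed limit or range.

## Robot

A 6-joint arm with a two-finger parallel gripper is mounted at the origin on the work surface. World frame = base frame: x ahead of the robot, y to its left, z up, the work surface at z = 0. Lengths are in m, angles in rad, forces in N, time in s.
With the tool pointing down it reaches from about 0.35 to 0.775 m from the base axis. Payload 5.5 kg.
Tool frame: the origin (TCP) lies on the centre line of the jaws, within the pads' length; the fingertips stand 11 mm ahead of it and the grasp point (between the pads) lies 8 mm behind it; z points along the fingers, y is the line along which they close (so a half turn about z gives the same grasp; the last joint's range is limited). The gripper opens to 85 mm and grips with 20 to 120 N. Pads are 22 mm wide; open, the fingers measure 114 mm over their backs; the gripper's body (76 mm by 85 mm) begins 54 mm behind the grasp point. The pads swing forward as they close: fully open they stand 13 mm farther back than shut.
Start: joints at [1.124, 0.313, 0.046, 1.304, 0, 1.431], TCP at [0.174, 0.548, 0.214] pointing down, gripper open.
Joint ranges: [-2.76, 2.76], [-0.86, 1.69], [-1.03, 1.26], [-2.2, 2.34], [-1.47, 1.5], [-3.14, 3.14]. Speed limits (rad/s): [2.57, 2.57, 3.14, 3.14, 3.14, 3.14].

## Interface

Orientations are given as a unit quaternion [w, x, y, z].
In Python, from workcell import env, viewer, order, models gives the robot as it stands.
- The arm moves only by the tool drive_tool, never from a script. Its argument "series" is a list that holds one entry, the list of rows, each a list of 6 numbers: the shift along the tool's x, y, z each as a share of 120 mm, from -1 to 1, then the turn, a rotation vector about the tool's x, y, z each as a share of 180 degrees, from -1 to 1. A call has 1 to 20 rows; each row shifts and turns the commanded pose from where the row before left it, along the tool's axes as they then stand; what a row does not reach is not made up. A row lasts 1/8 s, in which the tool goes at most 62.5 mm and 10.7 degrees, less where a joint would pass 70% of its speed; a pose out of reach is approached as far as the arm can. A call with a number of a shift or a turn outside -1 to 1 is refused whole. A call with a gripper value outside its range is refused whole. "jaw" is the opening, from -1 (shut) to 1 (fully open), set as the call begins (left out, the last holds). The fingers move at their own pace and stop on an object; "grip_force" is the grip in N (left out, the last holds). Time passes only in rows, so rows that do not move let the fingers close. It gives the time, the measured TCP pose, the force, the opening and the grip force at its end, in the units of the state.
- env.get_state(): the state, without advancing time (a new reading comes with each control period).
- viewer.read_camera(name): name is "side" or "top"; returns the picture (384x512x3 uint8, red, green, blue); there is no depth.
- viewer.camera_info(name): a dict with "intrinsics" (3x3 intrinsics, pixels), "R" (3x3) and "t" (3): a world point X has camera coordinates R X + t. Camera axes: x right, y down, z forward; pixel columns grow to the right and rows downward; lengths in m; the calibration is good to about 2 mm. A picture is of the moment at which its call begins. camera_info takes no time and is no camera call.
- order.hand_in(): hands the job in; it is judged then, once.
Trained networks look in the newest picture that a camera, given by its name, has taken for a name from the list of things; names that differ only in an ending like _2 or _b are one class to them, and where a whole thing is asked for, a point or a joint stands for the part that bears it (a point fixed in the world has none). Each returns a list of dicts, best first, with "score" (0 to 1); they miss things now and then, are a little off and sometimes report something else, mostly with a low value. They report only what shows in the picture. A call takes as long as a camera call.
- models.silhouettes(label, camera): "region" (384x512 bool, what is visible of it) and "location" ([column, row] in pixels, amid what is visible of it).
The state is a dict: "clock": time; "joint_pos": joint angles; "qvel": joint speeds; "tau": joint torques, N m; "tcp_pos": TCP position; "orientation": TCP orientation; "wrist_force": force on the tool from outside, world axes, zero at the start; "ft_torque": the same for the moment, N m; "finger_gap": finger opening in m; "grip_force": force on a finger pad.
Only numpy, scipy, OpenCV 4.12 (cv2) and the standard library are available. Lean on these libraries where they do the work, as an engineer would, in place of code of your own. Each camera call takes 0.05 s, during which the arm holds its last target. There are 200 camera calls.

## Working session

There is one attempt and no reset: what is moved stays moved. The work goes in short steps, Python scripts to look and compute and a tool call to move; the robot and the scene stay as the last step left them, time stands still between calls to the robot, and variables do not carry over. Pictures are saved under pics/ and viewed, at most 10 in all, crops included, and the job is handed in when it is done.

Besides the shell and the picture viewer there is one more tool, called after ">>>" as a command line: name --argument value ..., lists and objects as JSON in quotes. drive_tool: Moves the arm, as the interface text tells. Its arguments: {"type":"object","properties":{"series":{"type":"array"},"jaw":{"type":"number"},"grip_force":{"type":"number"}},"required":["series"]}

```bash
mkdir -p pics; ls; python3 - <<'E'
from workcell import env, viewer, order, models
import cv2,numpy as np
for c in ("top","side"):
    im=viewer.read_camera(c); cv2.imwrite(f"pics/{c}0.png",cv2.resize(im[:,:,::-1],(800,600)))
    i=viewer.camera_info(c); print(c,i["intrinsics"],i["R"],i["t"])
    for n in ["console","round_top","square_top","long_top","small_top","mixer","latch_knob","lid_bar","jar_mid","jar_front","beaker","spatula","jar_side"]:
        r=models.silhouettes(n,c)
        print(n,[(round(d["score"],2),np.round(d["location"],1).tolist(),int(d["region"].sum())) for d in r[:3]])
print(env.get_state())
E
```

```text
pics
top [[436.49629414   0.         255.14233992]
 [  0.         436.49629414 195.09413415]
 [  0.           0.           1.        ]] [[-0.0127315  -0.99962975 -0.02404708]
 [-0.99580986  0.01485351 -0.09023359]
 [ 0.09055737  0.02279751 -0.99563027]] [0.02703291 0.538913   1.32540718]
console [(0.64, [329.5, 188.4], 3417)]
round_top []
square_top [(0.37, [335.5, 169.1], 42)]
long_top [(0.66, [193.2, 175.8], 5621), (0.46, [299.6, 171.5], 40)]
small_top []
mixer [(0.56, [196.3, 176.9], 6179)]
latch_knob [(0.59, [219.4, 214.1], 163)]
lid_bar [(0.89, [190.4, 175.2], 5562)]
jar_mid [(0.57, [265.6, 172.4], 219)]
jar_front [(0.73, [189.9, 255.0], 228)]
beaker [(0.74, [106.4, 205.9], 530)]
spatula []
jar_side [(0.72, [190.3, 174.6], 5597), (0.58, [427.5, 195.2], 516), (0.46, [303.3, 175.1], 39)]
side [[421.34164309   0.         261.38020882]
 [  0.         421.34164309 199.15059771]
 [  0.           0.           1.        ]] [[-0.99981452 -0.01652956  0.00988409]
 [-0.01768218  0.58443485 -0.81124796]
 [ 0.00763297 -0.81127226 -0.58461873]] [0.52788543 0.12609984 1.23302498]
console [(0.9
[... 459 characters left out ...]
4, 'joint_pos': array([1.12436759e+00, 3.13221735e-01, 4.61185312e-02, 1.30360472e+00,
       1.64433939e-05, 1.43120398e+00]), 'qvel': array([ 7.93387630e-04, -1.73725723e-05,  8.43205771e-04, -1.63292884e-03,
       -5.77484300e-04,  2.21361661e-05]), 'tau': array([-1.22551304e-03, -4.80470824e+01,  2.98799461e+01,  8.42004520e-04,
       -1.12342325e-04, -7.64651958e-06]), 'tcp_pos': array([0.17369722, 0.54818951, 0.2140184 ]), 'orientation': array([4.89516960e-06, 1.52817061e-01, 9.88254493e-01, 4.46905465e-05]), 'wrist_force': array([ 0.70343557, -0.88159668,  0.56221702]), 'ft_torque': array([ 0.02797911, -0.01319133, -0.05163864]), 'grip_force': 0.0, 'finger_gap': 0.08556304553623922}
```

View pics/top0.png

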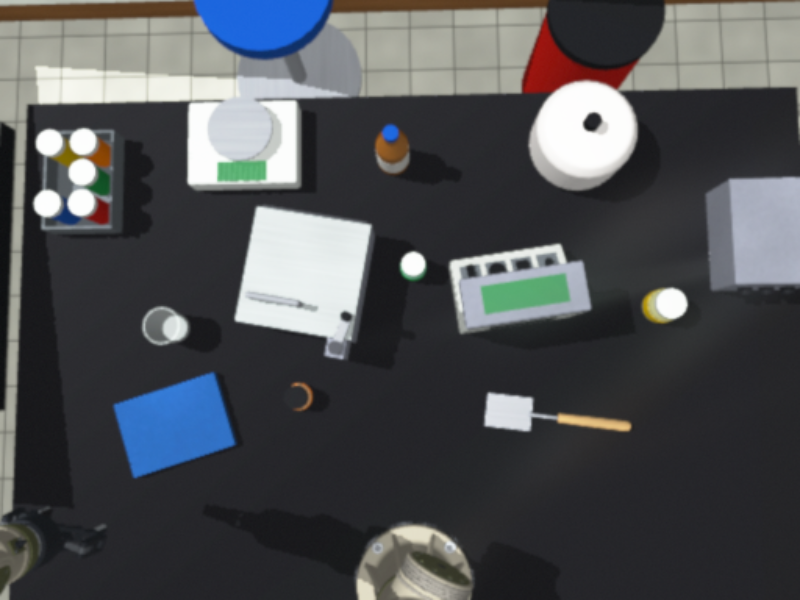

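View pics/side0.png

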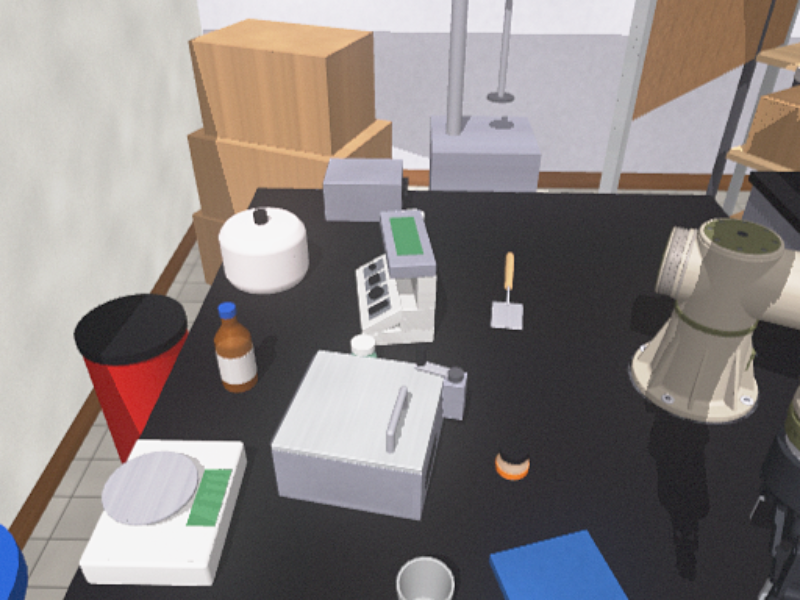

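The top view shows the mixer at about (305,272), its knob at (346,316) and the bar from (248,295) to (315,308). The console is at (520,290) with its keys along the far edge. The side view shows the keys at about (376,265)–(380,308). I'll zoom in to get accurate corners.

```bash
python3 - <<'E'
from workcell import viewer
import cv2,numpy as np
t=viewer.read_camera("top")[:,:,::-1]; s=viewer.read_camera("side")[:,:,::-1]
np.save("t.npy",t);np.save("s.npy",s)
def crop(im,c0,r0,w,h,k): return cv2.resize(im[r0:r0+h,c0:c0+w],None,fx=k,fy=k,interpolation=cv2.INTER_CUBIC)
a=crop(t,280,150,100,70,6); b=crop(s,220,130,62,95,6)
cv2.imwrite("pics/tcon.png",cv2.convertScaleAbs(a,alpha=1.3,beta=30)); cv2.imwrite("pics/scon.png",cv2.convertScaleAbs(b,alpha=1.2,beta=20))
m=np.hstack([crop(t,145,125,100,110,4),np.zeros((440,8,3),np.uint8),crop(s,170,218,98,110,4)]); print(m.shape)
cv2.imwrite("pics/mix.png",m)
E
```

```text
(440, 800, 3)
```

View pics/tcon.png

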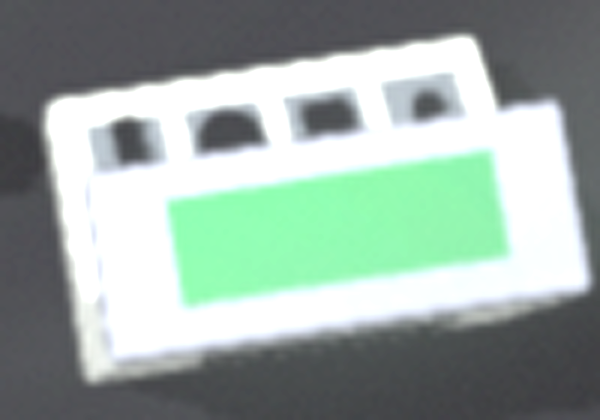

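View pics/scon.png

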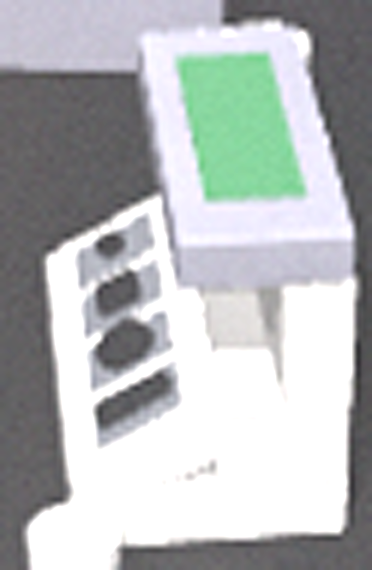

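View pics/mix.png

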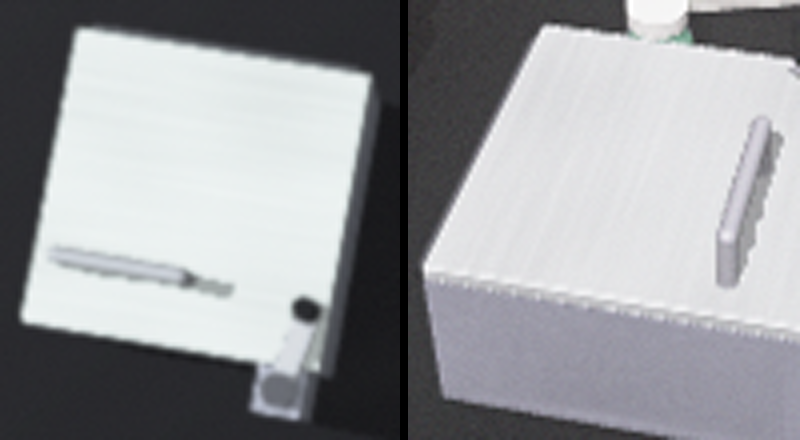

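```bash
cat > fit.py <<'E'
from workcell import viewer
import numpy as np
from scipy.optimize import least_squares
C={c:viewer.camera_info(c) for c in("top","side")}
def proj(c,X):
    i=C[c]; p=i["intrinsics"]@(i["R"]@np.asarray(X)+i["t"]); return p[:2]/p[2]
def world(p,X):
    c,s=np.cos(p[2]),np.sin(p[2]); return np.array([p[0]+c*X[0]-s*X[1],p[1]+s*X[0]+c*X[1],X[2]])
def solve(obs,p0,nm):
    f=lambda p:np.concatenate([proj(c,world(p,X(p)))-uv for c,X,uv in obs])
    r=least_squares(f,p0,loss="soft_l1"); print(nm,np.round(r.x,4)); print(np.round(r.fun.reshape(-1,2),1).tolist()); return r.x
def T(u,v,k,o): return np.array([u/k+o[0],v/k+o[1]])-.5+.5/k
tc=lambda u,v:T(u,v,6,(280,150)); sc=lambda u,v:T(u,v,6,(220,130))
tm=lambda u,v:T(u,v,4,(145,125)); sm=lambda u,v:T(u-408,v,4,(170,218)); s0=lambda u,v:T(u,v,1.5625,(0,0))
K=lambda *a:(lambda p:a)
# console p: x,y,yaw,bridgefront,keyx ; console y: yaw~pi -> world +y = console -y
B=lambda e,y,z:(lambda p:(p[3]+e,y,z))
k=lambda y:(lambda p:(p[4],y,.0737))
con=solve([("top",B(0,.11,.184),tc(558,102)),("top",B(.088,.11,.184),tc(590,290)),("top",B(.088,-.11,.184),tc(112,360)),("top",B(0,-.11,.184),tc(90,172)),
 ("side",B(0,.11,.184),sc(143,38)),("side",B(.088,-.11,.184),sc(355,240)),("side",B(0,-.11,.184),sc(178,243)),("side",B(0,-.11,.154),sc(183,284)),("side",B(.088,-.11,.154),sc(355,280)),
 ("side",k(-.075),sc(135,403)),("side",k(-.025),sc(124,345)),("side",k(.025),sc(118,292)),("side",k(.075),sc(110,244))],[.6,-.25,np.pi,.025,.003],"console")
for n,y in zip(("long","round","square","small"),(-.075,-.025,.025,.075)): print(n,world(con,(con[4],y,.0737)).round(4))
L=lambda x,y:(lambda p:(x,y,.112))
mix=solve([("top",L(.11,.11),tm(78,28)),("top",L(.11,-.11),tm(372,73)),("top",L(-.11,.11),tm(20,322)),
 ("side",L(.11,-.11),sm(548,27)),("side",L(.11,.11),sm(422,268)),
 ("side",K(-.06,-.005,.147),sm(762,122)),("side",K(-.06,.085,.147),sm(725,235)),("top",K(-.06,.085,.147),tm(52,254)),("top",K(-.06,-.005,.147),tm(187,278)),
 ("top",lambda p:(p[3],p[4],.16),tm(306,308)),("side",lambda p:(p[3],p[4],.16),s0(456,373))],[.6,.15,0,-.07,-.09],"mixer")
for n,X in (("knob",(mix[3],mix[4],.145)),("pivot",(mix[3]-.06,mix[4],.145)),("bar",(-.06,.04,.147)),("hinge",(.11,.04,.1))): print(n,world(mix,X).round(4))
E
python3 fit.py
```

```text
console [ 0.92   -0.1478  3.2819  0.3405  0.3219]
[[-0.3, -0.1], [0.1, 0.4], [-0.6, 1.2], [-2.1, 0.7], [-1.4, -1.5], [0.5, -1.6], [-0.6, -0.3], [-1.3, 1.7], [0.1, 0.6], [-0.3, -2.0], [0.2, -1.4], [-0.1, -1.1], [0.0, -1.1]]
long [ 0.5907 -0.1185  0.0737]
round [ 0.5977 -0.168   0.0737]
square [ 0.6047 -0.2176  0.0737]
small [ 0.6117 -0.2671  0.0737]
mixer [ 0.5943  0.1963 -0.1841 -0.1202 -0.1055]
[[-0.3, 0.2], [-0.4, 1.1], [-0.1, 0.1], [-1.4, -1.5], [-0.3, -1.1], [-0.3, 0.4], [0.4, -0.3], [0.6, 0.4], [-2.0, -0.3], [-1.0, 19.2], [-1.8, -17.2]]
knob [0.4567 0.1146 0.145 ]
pivot [0.3978 0.1256 0.145 ]
bar [0.5426 0.2466 0.147 ]
hinge [0.7097 0.2155 0.1   ]
```

```bash
python3 - <<'E'
import cv2,numpy as np
s=np.load("s.npy");t=np.load("t.npy")
f=lambda im,c,r,w,h:cv2.resize(im[r:r+h,c:c+w],None,fx=8,fy=8,interpolation=cv2.INTER_CUBIC)
cv2.imwrite("pics/latch.png",cv2.convertScaleAbs(np.hstack([f(s,255,222,50,50),f(t,195,190,45,50)]),alpha=1.3,beta=25))
E
sed -i 's/p\[3\]+e,y,z/.025+e,y,z/; s/(p\[4\],y,.0737)/(.003,y,.0737)/; s/con\[4\],y/.003,y/; s/np.pi,.025,.003\]/np.pi]/' fit.py; python3 fit.py | head -6
```

```text
console [ 0.6064 -0.1921  3.28  ]
[[-0.2, 0.4], [0.2, 0.9], [-0.6, 1.6], [-2.1, 1.1], [-1.0, -1.5], [0.8, -1.6], [-0.2, -0.4], [-1.0, 1.7], [0.4, 0.6], [-1.1, -1.9], [-0.6, -1.3], [-0.8, -1.0], [-0.6, -1.1]]
long [ 0.5931 -0.1182  0.0737]
round [ 0.6    -0.1678  0.0737]
square [ 0.6069 -0.2173  0.0737]
small [ 0.6138 -0.2668  0.0737]
```

View pics/latch.png

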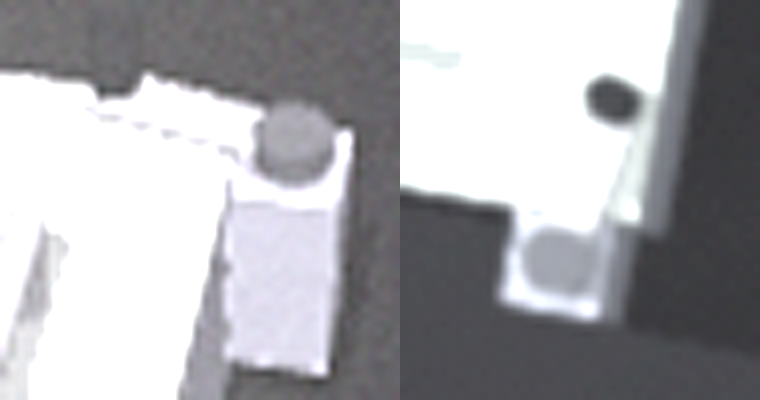

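```bash
python3 - <<'E'
s=open("fit.py").read()
s=s.replace('("side",lambda p:(p[3],p[4],.16),s0(456,373))]','("side",lambda p:(p[3]-.06,p[4],.137),T(294,143,8,(255,222))),("top",lambda p:(p[3]-.06,p[4],.137),T(560-400,260,8,(195,190)))]').replace('tm(306,308)','T(212,97,8,(195,190))')
s+='''
print("side knob top/pt predicted (crop px):",[((proj("side",world(mix,(mix[3],mix[4],z)))-(255,222))*8).round() for z in(.16,.134)])
def obj(n,u,v,z,c="top"):
    i=C[c]; d=i["R"].T@np.linalg.inv(i["intrinsics"])@np.array([u,v,1]); o=-i["R"].T@i["t"]; print(n,(o+d*(z-o[2])/d[2]).round(3))
obj("jar_mid",413/1.5625,264/1.5625,.07);obj("jar_front",300/1.5625,396/1.5625,.05);obj("beaker",165/1.5625,325/1.5625,.04);obj("jar_side",672/1.5625,303/1.5625,.08);obj("spat",485/1.5625,410/1.5625,.0);obj("spat",630/1.5625,426/1.5625,.0)
obj("bottle",390/1.5625,135/1.5625,.16);obj("pot",583/1.5625,130/1.5625,.1)
'''
open("fit.py","w").write(s)
E
python3 fit.py | tail -15
```

```text
mixer [ 0.5941  0.1963 -0.1867 -0.0671 -0.0895]
[[-0.2, 0.1], [-0.3, 1.3], [-0.2, 0.1], [-1.2, -1.5], [-0.3, -1.3], [-0.2, 0.5], [0.4, -0.3], [0.6, 0.4], [-2.0, -0.2], [-3.3, -0.5], [0.0, -6.5], [0.2, 0.6]]
knob [0.5116 0.1208 0.145 ]
pivot [0.4526 0.132  0.145 ]
bar [0.5426 0.2468 0.147 ]
hinge [0.7096 0.2152 0.1   ]
side knob top/pt predicted (crop px): [array([103.,   4.]), array([101.,  68.])]
jar_mid [ 0.614 -0.01   0.07 ]
jar_front [0.364 0.211 0.05 ]
beaker [0.505 0.48  0.04 ]
jar_side [ 0.53  -0.496  0.08 ]
spat [ 0.33  -0.148  0.   ]
spat [ 0.295 -0.432  0.   ]
bottle [0.838 0.028 0.16 ]
pot [ 0.861 -0.337  0.1  ]
```

```bash
cat >> fit.py <<'E'
def tri(n,*o):
    r=least_squares(lambda X:np.concatenate([proj(c,X)-uv for c,uv in o]),[.5,.12,.14]); print(n,r.x.round(4),r.fun.round(1), "mixer frame", (lambda d:(d[0]*np.cos(mix[2])+d[1]*np.sin(mix[2]),-d[0]*np.sin(mix[2])+d[1]*np.cos(mix[2])))(r.x[:2]-mix[:2]))
tri("pivot",("side",T(294,143,8,(255,222))),("top",T(160,260,8,(195,190))))
i=C["top"]
for u,z in((212,.16),(212,.15)): obj("knob",*T(u,97,8,(195,190)),z)
for z in (.12,.13,.137): obj("pivotT",*T(160,260,8,(195,190)),z); obj("pivotS",*T(294,143,8,(255,222)),z,"side")
E
python3 fit.py | tail -9
```

```text
pivot [0.4531 0.135  0.1183] [-0.5 -0.  -0.1  0.6] mixer frame (np.float64(-0.1272164911170226), np.float64(-0.0864375029166017))
knob [0.51  0.112 0.16 ]
knob [0.511 0.113 0.15 ]
pivotT [0.455 0.135 0.12 ]
pivotS [0.452 0.137 0.12 ]
pivotT [0.454 0.133 0.13 ]
pivotS [0.453 0.149 0.13 ]
pivotT [0.454 0.133 0.137]
pivotS [0.454 0.157 0.137]
```

```bash
cat > plan.py <<'E'
from workcell import env
import numpy as np, json
from scipy.spatial.transform import Rotation as Ro
def cur():
    s=env.get_state(); q=s["orientation"]; return np.array(s["tcp_pos"]),Ro.from_quat([q[1],q[2],q[3],q[0]])
def frame(z,y):
    z=np.array(z,float);z/=np.linalg.norm(z);y=np.array(y,float);y-=z*(y@z);y/=np.linalg.norm(y)
    return Ro.from_matrix(np.column_stack([np.cross(y,z),y,z]))
def rows(p,R,way,v=.045,w=9.5):
    out=[]
    for P,T in way:
        P=np.asarray(P,float);rv=(R.inv()*T).as_rotvec(); n=max(1,int(np.ceil(max(np.linalg.norm(P-p)/v,np.degrees(np.linalg.norm(rv))/w))))
        for k in range(n):
            d=R.inv().apply((P-p)/(n-k))/.12; r=(R.inv()*T).as_rotvec()/(n-k)/np.pi
            row=np.append(d,r).round(3); out.append(row.tolist()); p=p+R.apply(row[:3]*.12); R=R*Ro.from_rotvec(row[3:]*np.pi)
    print(len(out),json.dumps(out).replace("0.0,","0,")); return p,R
row_dir=np.array([np.cos(1.7092),np.sin(1.7092),0]); n=np.array([.4953,.0689,.866]); up=np.array([-.8577,-.1194,.5])
KEY=dict(long=[.5931,-.1182,.0737],round=[.6,-.1678,.0737],square=[.6069,-.2173,.0737])
RK=frame(-n,row_dir)
def keyp(k,h,dn=.003): return np.array(KEY[k])+n*(h+.011)-up*dn
E
python3 - <<'E'
from plan import *
p,R=cur()
a=rows(p,R,[([.30,.42,.36],R)])
rows(*a,[(keyp("round",.13),RK)])
print(keyp("round",.13),RK.as_matrix().round(2))
E
```

```text
6 [[-0.221, -0.117, -0.203, 0, 0, 0.0], [-0.221, -0.117, -0.203, 0, 0, 0.0], [-0.221, -0.117, -0.203, 0, 0, 0.0], [-0.221, -0.116, -0.202, 0, 0, 0.0], [-0.221, -0.117, -0.203, 0, 0, 0.0], [-0.221, -0.116, -0.202, 0, 0, 0.0]]
16 [[-0.276, -0.228, 0.086, 0.002, 0.01, -0.009], [-0.272, -0.236, 0.079, 0.002, 0.01, -0.009], [-0.267, -0.243, 0.072, 0.002, 0.01, -0.009], [-0.263, -0.25, 0.065, 0.002, 0.01, -0.009], [-0.257, -0.257, 0.059, 0.002, 0.01, -0.009], [-0.252, -0.263, 0.052, 0.002, 0.01, -0.008], [-0.247, -0.269, 0.046, 0.002, 0.01, -0.009], [-0.24, -0.276, 0.04, 0.002, 0.01, -0.008], [-0.235, -0.282, 0.035, 0.003, 0.011, -0.009], [-0.227, -0.288, 0.029, 0.002, 0.01, -0.008], [-0.221, -0.294, 0.024, 0.003, 0.011, -0.009], [-0.214, -0.299, 0.02, 0.002, 0.01, -0.008], [-0.206, -0.305, 0.015, 0.003, 0.011, -0.009], [-0.198, -0.31, 0.011, 0.002, 0.01, -0.008], [-0.191, -0.315, 0.006, 0.003, 0.011, -0.009], [-0.182, -0.32, 0.004, 0.002, 0.01, -0.008]]
[ 0.6724104 -0.1577269  0.194306 ] [[-0.86 -0.14 -0.5 ]
 [-0.12  0.99 -0.07]
 [ 0.5   0.   -0.87]]
```

>>> drive_tool --series '[[[-0.221,-0.117,-0.203,0,0,0],[-0.221,-0.117,-0.203,0,0,0],[-0.221,-0.117,-0.203,0,0,0],[-0.221,-0.117,-0.203,0,0,0],[-0.221,-0.117,-0.203,0,0,0],[-0.221,-0.117,-0.203,0,0,0]]]' --jaw -1

```text
clock: 2.25
tcp_pos: [0.3005, 0.419, 0.3611]
orientation: [0.0, 0.153, 0.988, 0.0]
wrist_force: [0.4, 0.2, 0.9]
finger_gap: 0.0003
grip_force: 0.0
```

```bash
python3 - <<'E'
from plan import *
p,R=cur(); print(p)
a=rows(p,R,[(keyp("round",.13)+[0,0,.1],RK)])
E
```

```text
[0.30052845 0.41904934 0.36112359]
16 [[-0.275, -0.228, 0.035, 0.002, 0.01, -0.009], [-0.27, -0.235, 0.028, 0.002, 0.01, -0.009], [-0.264, -0.243, 0.021, 0.002, 0.01, -0.009], [-0.257, -0.25, 0.014, 0.002, 0.01, -0.009], [-0.251, -0.257, 0.008, 0.002, 0.01, -0.009], [-0.243, -0.264, 0.002, 0.002, 0.01, -0.008], [-0.237, -0.27, -0.004, 0.002, 0.01, -0.009], [-0.229, -0.277, -0.01, 0.002, 0.011, -0.008], [-0.221, -0.283, -0.016, 0.003, 0.01, -0.008], [-0.213, -0.288, -0.02, 0.002, 0.011, -0.009], [-0.204, -0.294, -0.026, 0.003, 0.01, -0.008], [-0.196, -0.3, -0.029, 0.002, 0.011, -0.009], [-0.186, -0.305, -0.034, 0.003, 0.01, -0.008], [-0.178, -0.31, -0.036, 0.002, 0.011, -0.009], [-0.167, -0.315, -0.04, 0.003, 0.01, -0.008], [-0.158, -0.32, -0.043, 0.002, 0.011, -0.009]]
```

>>> drive_tool --series '[[[-0.275,-0.228,0.035,0.002,0.01,-0.009],[-0.27,-0.235,0.028,0.002,0.01,-0.009],[-0.264,-0.243,0.021,0.002,0.01,-0.009],[-0.257,-0.25,0.014,0.002,0.01,-0.009],[-0.251,-0.257,0.008,0.002,0.01,-0.009],[-0.243,-0.264,0.002,0.002,0.01,-0.008],[-0.237,-0.27,-0.004,0.002,0.01,-0.009],[-0.229,-0.277,-0.01,0.002,0.011,-0.008],[-0.221,-0.283,-0.016,0.003,0.01,-0.008],[-0.213,-0.288,-0.02,0.002,0.011,-0.009],[-0.204,-0.294,-0.026,0.003,0.01,-0.008],[-0.196,-0.3,-0.029,0.002,0.011,-0.009],[-0.186,-0.305,-0.034,0.003,0.01,-0.008],[-0.178,-0.31,-0.036,0.002,0.011,-0.009],[-0.167,-0.315,-0.04,0.003,0.01,-0.008],[-0.158,-0.32,-0.043,0.002,0.011,-0.009]]]'

```text
clock: 4.25
tcp_pos: [0.583, -0.1409, 0.2821]
orientation: [-0.261, -0.066, 0.963, -0.018]
wrist_force: [0.5, -0.3, -0.5]
finger_gap: 0.0003
grip_force: 0.0
```

```bash
python3 - <<'E'
from plan import *
p,R=cur(); s=env.get_state();print(p,s["joint_pos"].round(2),np.degrees((R.inv()*RK).magnitude()))
rows(p,R,[(keyp("round",.13),RK),(keyp("round",.02),RK)])
E
```

```text
[ 0.58296295 -0.14089619  0.28207374] [-0.27  0.99  1.26  2.34 -0.2  -0.35] 0.38978248115089165
6 [[-0.33, -0.08, 0.089, 0, -0.001, -0.0], [-0.33, -0.081, 0.09, 0, -0.001, -0.0], [-0.329, -0.08, 0.091, 0, -0, -0.0], [-0, -0, 0.306, 0, -0, -0.0], [-0, -0.001, 0.305, 0, -0, -0.0], [-0.001, -0, 0.306, 0, -0, -0.0]]
```

```bash
cat > kin.py <<'E'
import numpy as np
from scipy.optimize import least_squares
from scipy.spatial.transform import Rotation as Ro
# params: h,L1,L2,off,d,wx
def fk(q,P):
    h,L1,L2,off,d4,d=P; A,F,W=q[1],q[1]-q[2],q[1]-q[2]+q[3]
    c=np.array([np.cos(W),0,-np.sin(W)]); lat=np.array([0,1,0])
    perp=np.array([np.sin(W),0,np.cos(W)])
    z=np.cos(q[4])*c+S*np.sin(q[4])*lat
    p=np.array([L1*np.sin(A)+L2*np.cos(F),off,h+L1*np.cos(A)-L2*np.sin(F)])+d4*c+d*z
    y0=perp; x0=np.cross(y0,z)
    R=Ro.from_euler("z",q[0])*Ro.from_matrix(np.column_stack([x0,y0,z]))*Ro.from_euler("z",S6*q[5]+O6)
    return R.apply([0,0,0])+Ro.from_euler("z",q[0]).apply(p),R
S,S6,O6=1,1,0
E
python3 - <<'E'
import kin; from kin import *; from plan import cur,env
D=[(np.array([1.12436759,.31322,.0461185,1.3036,0,1.4312]),np.array([.1737,.5482,.2140]),Ro.from_quat([.15282,.98825,0,0]))]
s=env.get_state(); p,R=cur(); D.append((s["joint_pos"],p,R))
for kin.S in(1,-1):
  for kin.S6 in (1,-1):
    for kin.O6 in (0,np.pi/2,np.pi,-np.pi/2):
        e=[(fk(q,[0]*6)[1].inv()*R).magnitude() for q,_,R in D]
        if max(e)<.3: print(kin.S,kin.S6,kin.O6,e)
        if max(e)<.05:
            r=least_squares(lambda P:np.concatenate([fk(q,P)[0]-p for q,p,_ in D]),[.3,.4,.35,.08,.05,.2]); print(r.x.round(3),r.fun.round(4))
print(s["joint_pos"])
E
```

```text
1 1 -1.5707963267948966 [9.548054814143887e-05, 3.6455436723649155e-16]
[0.356 0.554 0.413 0.08  0.242 0.318] [-0. -0. -0. -0.  0.  0.]
[-0.26579469  0.99297397  1.26402277  2.33671766 -0.1991662  -0.35264863]
```

```bash
python3 - <<'E'
from plan import *
p,R=cur(); s=env.get_state(); open("data.jsonl","a").write(json.dumps([[1.12436759,.31322,.0461185,1.3036,0,1.4312],[.1736972,.5481895,.2140184]])+"\n"+json.dumps([list(s["joint_pos"]),list(p)])+"\n")
RV=frame([0,0,-1],row_dir)
rows(p,R,[([.62,-.15,.30],RV),([.66,-.15,.22],RV)])
E
```

```text
6 [[-0.045, -0.029, -0.07, 0, -0.042, -0.0], [-0.053, -0.029, -0.063, 0, -0.042, -0.0], [-0.062, -0.03, -0.055, 0, -0.042, -0.0], [-0.068, -0.029, -0.047, 0, -0.043, -0.0], [-0.165, -0.023, 0.333, 0, 0, -0.0], [-0.165, -0.023, 0.334, 0, 0, -0.0]]
```

>>> drive_tool --series '[[[-0.045,-0.029,-0.07,0,-0.042,0],[-0.053,-0.029,-0.063,0,-0.042,0],[-0.062,-0.03,-0.055,0,-0.042,0],[-0.068,-0.029,-0.047,0,-0.043,0]]]'

```text
clock: 4.75
tcp_pos: [0.6204, -0.149, 0.3016]
orientation: [-0.0, -0.068, 0.998, -0.0]
wrist_force: [0.4, -0.3, 0.1]
finger_gap: -0.0001
grip_force: 0.0
```

```bash
cat > rec.py <<'E'
from plan import *
p,R=cur(); s=env.get_state(); open("data.jsonl","a").write(json.dumps([list(s["joint_pos"]),list(p)])+"\n"); print(p,s["joint_pos"].round(3))
E
python3 rec.py
```

```text
[ 0.62041434 -0.14899211  0.30158316] [-3.610e-01  4.470e-01  4.550e-01  1.579e+00 -1.000e-03 -4.970e-01]
```

>>> drive_tool --series '[[[-0.165,-0.023,0.333,0,0,0],[-0.165,-0.023,0.334,0,0,0],[0,0,0,0,0,0]]]'

```text
clock: 5.12
tcp_pos: [0.6579, -0.1483, 0.2166]
orientation: [-0.006, -0.068, 0.998, 0.001]
wrist_force: [0.1, 0.0, -0.8]
finger_gap: -0.0003
grip_force: 0.0
```

```bash
python3 rec.py; cat > ik.py <<'E'
import kin; from kin import *; import json
kin.S,kin.S6,kin.O6=1,1,-np.pi/2
D=[json.loads(l) for l in open("data.jsonl")]
P=least_squares(lambda P:np.concatenate([fk(np.array(q),P)[0]-p for q,p in D]),[.2,.4,.4,.08,.08,.2]); 
lo=np.array([-2.76,-.86,-1.03,-2.2,-1.47,-3.14]); hi=np.array([2.76,1.69,1.26,2.34,1.5,3.14])
print("kin",P.x.round(3),abs(P.fun).max().round(4))
def ik(p,R,q0):
    def f(q):
        a,b=fk(q,P.x); return np.append((a-p)*5,(b.inv()*R).as_rotvec())
    r=least_squares(f,np.clip(q0,lo+1e-3,hi-1e-3),bounds=(lo,hi)); return r.x,np.linalg.norm(r.fun[:3])/5,np.linalg.norm(r.fun[3:])
E
python3 - <<'E'
from ik import *; from plan import *
q=env.get_state()["joint_pos"]
for h in (-.006,.02,.05,.09,.13):
    for k in KEY: x=ik(keyp(k,h),RK,q); print(h,k,x[0].round(2),np.round(x[1:],4))
E
```

```text
[ 0.65792715 -0.1482573   0.21658317] [-0.339  0.53   0.381  1.434 -0.003 -0.476]
kin [0.332 0.532 0.411 0.08  0.199 0.316] 0.0082
-0.006 long [-0.23  1.01  0.78  1.84 -0.18 -0.32] [0. 0.]
-0.006 round [-0.29  1.04  0.86  1.87 -0.21 -0.38] [0. 0.]
-0.006 square [-0.35  1.09  0.96  1.92 -0.24 -0.43] [0. 0.]
0.02 long [-0.23  1.03  0.89  1.93 -0.18 -0.32] [0. 0.]
0.02 round [-0.28  1.07  0.98  1.96 -0.21 -0.37] [0. 0.]
0.02 square [-0.34  1.13  1.1   2.02 -0.23 -0.42] [0. 0.]
0.05 long [-0.22  1.07  1.04  2.04 -0.18 -0.31] [0. 0.]
0.05 round [-0.28  1.12  1.16  2.09 -0.2  -0.37] [0. 0.]
0.05 square [-0.33  1.17  1.26  2.13 -0.23 -0.42] [0.0013 0.0124]
0.09 long [-0.21  1.13  1.26  2.18 -0.17 -0.31] [0.0018 0.0161]
0.09 round [-0.27  1.12  1.26  2.15 -0.2  -0.36] [0.0044 0.0407]
0.09 square [-0.32  1.12  1.26  2.12 -0.23 -0.42] [0.0072 0.0698]
0.13 long [-0.2   1.08  1.26  2.17 -0.17 -0.31] [0.0086 0.0787]
0.13 round [-0.26  1.07  1.26  2.14 -0.2  -0.37] [0.0108 0.1022]
0.13 square [-0.31  1.07  1.26  2.11 -0.22 -0.43] [0.0133 0.13  ]
```

```bash
python3 - <<'E'
from plan import *
p,R=cur()
rows(p,R,[(keyp("round",.025),RK)],v=.03,w=6)
E
```

```text
5 [[0.063, -0.02, 0.189, 0, 0.033, -0.0], [0.044, -0.02, 0.195, 0, 0.032, -0.0], [0.024, -0.02, 0.198, 0, 0.033, -0.0], [0.003, -0.019, 0.2, 0.001, 0.032, -0.0], [-0.017, -0.019, 0.199, 0, 0.033, -0.0]]
```

>>> drive_tool --series '[[[0.063,-0.02,0.189,0,0.033,0],[0.044,-0.02,0.195,0,0.032,0],[0.024,-0.02,0.198,0,0.033,0],[0.003,-0.019,0.2,0.001,0.032,0],[-0.017,-0.019,0.199,0,0.033,0],[0,0,0,0,0,0]]]'

```text
clock: 5.88
tcp_pos: [0.6216, -0.1653, 0.1013]
orientation: [-0.26, -0.067, 0.963, -0.017]
wrist_force: [0.2, 0.5, -0.0]
finger_gap: 0.0001
grip_force: 0.0
```

```bash
python3 - <<'E'
from plan import *
from workcell import viewer
import cv2
p,R=cur(); print(RK.inv().apply(keyp("round",0)-p)*1e3, np.degrees((R.inv()*RK).as_rotvec()),env.get_state()["joint_pos"].round(2))
s=viewer.read_camera("side")[110:230,205:305,::-1];t=viewer.read_camera("top")[120:240,270:370,::-1]
cv2.imwrite("pics/hover.png",cv2.convertScaleAbs(cv2.resize(np.hstack([s,t]),(800,480),interpolation=cv2.INTER_CUBIC),alpha=1.3,beta=25))
E
```

```text
[ 2.0071033   0.45838438 23.78674927] [ 0.09506948 -0.14586694  0.0135123 ] [-0.28  1.02  0.87  1.91 -0.21 -0.37]
```

View pics/hover.png

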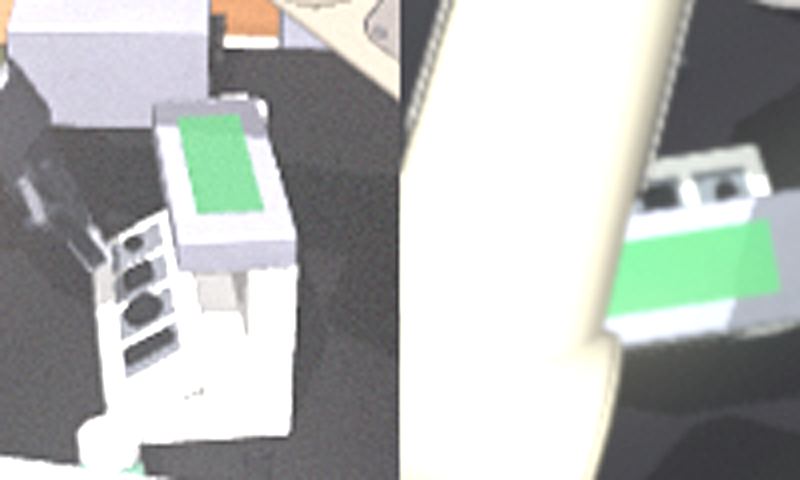

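The tip shows at crop pixel (97,262), with the round key at (145,308) below it. I'll check these against the projections.

```bash
python3 - <<'E' | tail -5
from plan import *
from fit import proj
p,R=cur(); f=lambda X:((proj("side",X)-[205,110]+.5)*4).round()
print("tip",f(p+R.apply([0,0,.011])),"tip+n edges",[f(p+R.apply([a,b,.011])) for a,b in((.011,0),(-.011,0),(0,.014),(0,-.014))])
for k in KEY: print(k,f(KEY[k]))
print("foot below tip",f(p+R.apply([0,0,.011+.0238])))
E
```

```text
tip [117. 279.] tip+n edges [array([129., 272.]), array([105., 285.]), array([119., 289.]), array([116., 269.])]
long [146. 341.]
round [141. 305.]
square [136. 271.]
foot below tip [133. 300.]
```

>>> drive_tool --series '[[[0.035,0.015,0.07,0,0,0],[0,0,0.07,0,0,0],[0,0,0.04,0,0,0],[0,0,0,0,0,0]]]'

```text
clock: 6.48
tcp_pos: [0.6086, -0.1664, 0.0937]
orientation: [-0.253, -0.066, 0.965, -0.02]
wrist_force: [-0.5, 0.4, -0.8]
finger_gap: -0.0002
grip_force: 0.0
```

```bash
python3 - <<'E'
from plan import *
from workcell import viewer
import cv2
s=env.get_state(); p,R=cur(); print(s["clock"],p,s["joint_pos"].round(3),s["qvel"].round(3),s["tau"].round(1),s["wrist_force"],s["ft_torque"])
print(RK.inv().apply(keyp("round",0,0)-p)*1e3, np.degrees((R.inv()*RK).as_rotvec()))
a=viewer.read_camera("side")[90:230,205:345,::-1]
cv2.imwrite("pics/p2.png",cv2.convertScaleAbs(cv2.resize(a,(600,600),interpolation=cv2.INTER_CUBIC),alpha=1.4,beta=35))
E
```

```text
6.475 [ 0.60863972 -0.16643329  0.0937339 ] [-0.29   0.959  0.738  1.822 -0.208 -0.375] [ 0.003  0.025  0.018  0.012 -0.001 -0.   ] [ -0.1 -73.9  25.4   4.3  -0.6  -0. ] [-0.48482959  0.41771445 -0.8194471 ] [ 0.03986048 -0.47161162  0.0160416 ]
[-2.44456646 -0.1636716  10.72236498] [-0.19307482  0.58694955 -0.19821213]
```

View pics/p2.png

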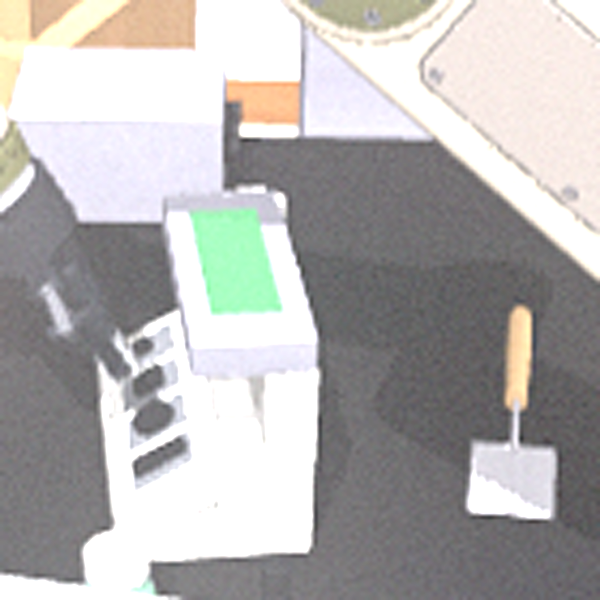

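Tip at about (122,372), with the round key at (155,417) and the square key at (150,380). The arm was still moving, so I'll let it settle.

>>> drive_tool --series '[[[0,0,0,0,0,0],[0,0,0,0,0,0],[0,0,0,0,0,0],[0,0,0,0,0,0]]]'

```text
clock: 7.02
tcp_pos: [0.6082, -0.1661, 0.0904]
orientation: [-0.256, -0.066, 0.964, -0.019]
wrist_force: [-0.5, -0.0, 0.3]
finger_gap: 0.0001
grip_force: 0.0
```

```bash
cat > st.py <<'E'
from plan import *
from fit import proj
s=env.get_state(); p,R=cur(); print("STATE",p.round(4),s["joint_pos"].round(3),s["qvel"].round(3),s["tau"].round(1),s["wrist_force"].round(2))
print("to round",RK.inv().apply(keyp("round",0,0)-p)*1e3, np.degrees((R.inv()*RK).as_rotvec()))
print("tip side px in p2 crop",((proj("side",p+R.apply([0,0,.011]))-[205,90]+.5)*4.286).round(),[((proj("side",KEY[k])-[205,90]+.5)*4.286).round() for k in KEY])
E
python3 st.py | tail -3
```

```text
STATE [ 0.6082 -0.1661  0.0904] [-0.289  0.965  0.739  1.823 -0.209 -0.375] [ 0.001 -0.002 -0.003  0.002  0.001  0.001] [  0.  -74.1  25.6   4.5  -0.6   0. ] [-0.47 -0.01  0.28]
to round [-1.17489651 -0.57926747  7.65198474] [-0.10759474  0.31414438 -0.12408006]
tip side px in p2 crop [147. 405.] [array([156., 451.]), array([151., 412.]), array([146., 376.])]
```

>>> drive_tool --series '[[[0,0,0.04,0,0,0],[0,0,0.04,0,0,0],[0,0,0,0,0,0],[0,0,0,0,0,0]]]'

```text
clock: 7.52
tcp_pos: [0.6034, -0.1668, 0.0824]
orientation: [-0.255, -0.066, 0.964, -0.019]
wrist_force: [0.8, 1.4, 0.2]
finger_gap: -0.0
grip_force: 0.0
```

```bash
python3 st.py | tail -3; python3 - <<'E'
from workcell import viewer
import cv2
a=viewer.read_camera("side")[110:220,210:300,::-1]
cv2.imwrite("pics/p3.png",cv2.convertScaleAbs(cv2.resize(a,(490,600),interpolation=cv2.INTER_CUBIC),alpha=1.1,beta=10))
E
```

```text
STATE [ 0.6034 -0.1668  0.0824] [-0.292  0.953  0.696  1.791 -0.21  -0.377] [ 0.    -0.001  0.005  0.002 -0.    -0.   ] [ -0.  -73.3  25.3   4.4  -0.6  -0. ] [0.76 1.45 0.2 ]
to round [-1.36176765 -0.51750969 -1.70353324] [-0.11439911  0.32768665 -0.13393542]
tip side px in p2 crop [154. 414.] [array([156., 451.]), array([151., 412.]), array([146., 376.])]
```

>>> drive_tool --series '[[[0,0,0.025,0,0,0],[0,0,0,0,0,0]]]'

```text
clock: 7.82
tcp_pos: [0.6018, -0.167, 0.0796]
orientation: [-0.255, -0.066, 0.964, -0.019]
wrist_force: [-0.5, 0.7, 0.2]
finger_gap: 0.0003
grip_force: 0.0
```

>>> drive_tool --series '[[[0,0,0.025,0,0,0],[0,0,0,0,0,0]]]'

```text
clock: 8.07
tcp_pos: [0.6003, -0.1672, 0.077]
orientation: [-0.256, -0.066, 0.964, -0.019]
wrist_force: [-0.4, 0.4, -0.2]
finger_gap: 0.0
grip_force: 0.0
```

>>> drive_tool --series '[[[0,0,0.025,0,0,0],[0,0,0,0,0,0]]]'

```text
clock: 8.32
tcp_pos: [0.5988, -0.1674, 0.0744]
orientation: [-0.256, -0.066, 0.964, -0.019]
wrist_force: [-0.1, 0.2, -0.4]
finger_gap: -0.0001
grip_force: 0.0
```

```bash
python3 - <<'E'
from workcell import viewer
import cv2
a=viewer.read_camera("side")[110:210,210:310,::-1]
cv2.imwrite("pics/p4.png",cv2.resize(a,(600,600),interpolation=cv2.INTER_CUBIC))
E
```

```text
(no output)
```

View pics/p4.png

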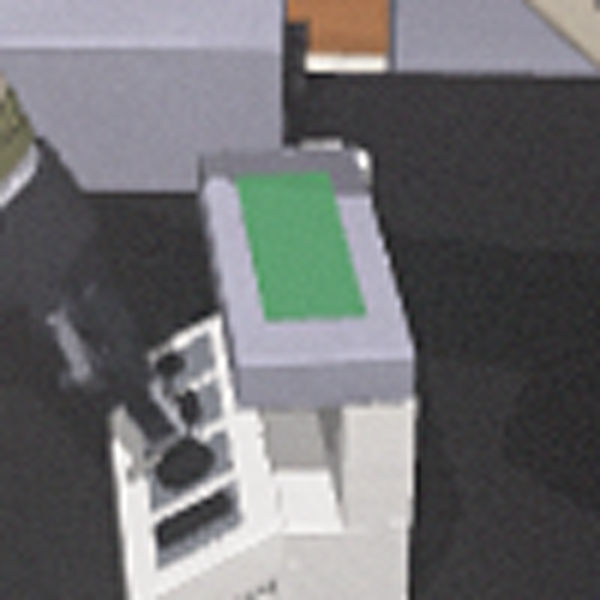

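Tip at about (165,435), with the round key at (185,465). The tip is still short of the key and lined up with it, so I'll continue in small guarded steps.

>>> drive_tool --series '[[[0,0,0.025,0,0,0],[0,0,0,0,0,0]]]'

```text
clock: 8.62
tcp_pos: [0.5974, -0.1676, 0.0717]
orientation: [-0.256, -0.066, 0.964, -0.019]
wrist_force: [0.6, 0.5, 0.3]
finger_gap: 0.0001
grip_force: 0.0
```

>>> drive_tool --series '[[[0,0,0.025,0,0,0],[0,0,0,0,0,0]]]'

```text
clock: 8.88
tcp_pos: [0.5959, -0.1678, 0.0691]
orientation: [-0.255, -0.066, 0.964, -0.019]
wrist_force: [0.1, -0.7, 0.4]
finger_gap: -0.0001
grip_force: 0.0
```

>>> drive_tool --series '[[[0,0,0.025,0,0,0],[0,0,0,0,0,0]]]'

```text
clock: 9.12
tcp_pos: [0.5944, -0.168, 0.0665]
orientation: [-0.256, -0.066, 0.964, -0.019]
wrist_force: [-0.1, 0.0, 0.0]
finger_gap: 0.0001
grip_force: 0.0
```

```bash
python3 - <<'E'
from plan import *
from fit import proj
from workcell import viewer
import cv2
a=viewer.read_camera("side")[:,:,::-1]; s0=np.load("s.npy")
p,R=cur(); print("MARK tip pred",proj("side",p+R.apply([0,0,.011])),proj("side",p))
for k in KEY: print(k,proj("side",KEY[k]).round(1))
g=cv2.cvtColor(a,7).astype(int);g0=cv2.cvtColor(s0,7).astype(int)
print("now");print("cols",list(range(226,252)))
for r in range(168,202): print(r,' '.join(f"{v:3d}" for v in g[r,226:252]),' | ',' '.join(f"{v:3d}" for v in g0[r,226:252]))
E
```

```text
console [ 0.6064 -0.1921  3.28  ]
[[-0.2, 0.4], [0.2, 0.9], [-0.6, 1.6], [-2.1, 1.1], [-1.0, -1.5], [0.8, -1.6], [-0.2, -0.4], [-1.0, 1.7], [0.4, 0.6], [-1.1, -1.9], [-0.6, -1.3], [-0.8, -1.0], [-0.6, -1.1]]
long [ 0.5931 -0.1182  0.0737]
round [ 0.6    -0.1678  0.0737]
square [ 0.6069 -0.2173  0.0737]
small [ 0.6138 -0.2668  0.0737]
mixer [ 0.5941  0.1963 -0.1867 -0.0671 -0.0895]
[[-0.2, 0.1], [-0.3, 1.3], [-0.2, 0.1], [-1.2, -1.5], [-0.3, -1.3], [-0.2, 0.5], [0.4, -0.3], [0.6, 0.4], [-2.0, -0.2], [-3.3, -0.5], [0.0, -6.5], [0.2, 0.6]]
knob [0.5116 0.1208 0.145 ]
pivot [0.4526 0.132  0.145 ]
bar [0.5426 0.2468 0.147 ]
hinge [0.7096 0.2152 0.1   ]
side knob top/pt predicted (crop px): [array([103.,   4.]), array([101.,  68.])]
jar_mid [ 0.614 -0.01   0.07 ]
jar_front [0.364 0.211 0.05 ]
beaker [0.505 0.48  0.04 ]
jar_side [ 0.53  -0.496  0.08 ]
spat [ 0.33  -0.148  0.   ]
spat [ 0.295 -0.432  0.   ]
bottle [0.838 0.028 0.16 ]
pot [ 0.861 -0.337  0.1  ]
pivot [0.4531 0.135  0.1183] [-0.5 -0.  -0.1  0.6] mixer frame (np.float64(-0.1272164911170226), np.float64(-0.0864375029166017))
kno
[... 7122 characters left out ...]
  68  59  62  77 120 126 143 141 162 185 220 238 235
199  66  59  62  72 170 235 229 227 232 196  53  58  59  57  75 106 114 140 137 157 158 219 237 235 234 239  |   68  67  62  79 170 238 230 232 232 199  59  64  60  60  78 107 119 143 140 160 160 222 239 236 237 241
200  64  63  66  69 148 241 229 229 232 226  76  53  75 103 116 141 140 146 163 216 213 236 232 237 238 240  |   66  65  66  67 148 242 231 232 235 225  78  57  74 105 118 146 140 145 163 219 214 237 235 239 239 242
201  63  59  66  66 141 245 228 229 234 237 110  98 115 141 138 135 159 197 213 237 233 235 236 239 236 215  |   65  66  59  69 143 245 233 232 234 237 115  97 118 145 141 137 160 203 217 237 237 237 239 240 239 216
```

>>> drive_tool --series '[[[0,0,0.025,0,0,0],[0,0,0,0,0,0]]]'

```text
clock: 9.43
tcp_pos: [0.593, -0.1683, 0.0639]
orientation: [-0.256, -0.066, 0.964, -0.019]
wrist_force: [0.0, -0.2, 0.2]
finger_gap: -0.0002
grip_force: 0.0
```

>>> drive_tool --series '[[[0,0,0.025,0,0,0],[0,0,0,0,0,0]]]'

```text
clock: 9.68
tcp_pos: [0.5915, -0.1685, 0.0613]
orientation: [-0.256, -0.066, 0.964, -0.019]
wrist_force: [0.5, -0.1, -0.2]
finger_gap: -0.0001
grip_force: 0.0
```

>>> drive_tool --series '[[[0,0,0.025,0,0,0],[0,0,0,0,0,0]]]'

```text
clock: 9.93
tcp_pos: [0.5903, -0.1687, 0.0591]
orientation: [-0.255, -0.066, 0.964, -0.019]
wrist_force: [0.8, 0.7, 1.5]
finger_gap: -0.0004
grip_force: 1.1
```

>>> drive_tool --series '[[[0,0,0.035,0,0,0],[0,0,0,0,0,0]]]'

```text
clock: 10.18
tcp_pos: [0.5883, -0.169, 0.0555]
orientation: [-0.255, -0.066, 0.964, -0.019]
wrist_force: [1.8, 0.4, 4.3]
finger_gap: 0.0001
grip_force: 2.3
```

>>> drive_tool --series '[[[0,0,0.03,0,0,0],[0,0,0,0,0,0]]]'

```text
clock: 10.42
tcp_pos: [0.5881, -0.1691, 0.0549]
orientation: [-0.253, -0.066, 0.965, -0.02]
wrist_force: [5.3, 2.9, 14.3]
finger_gap: 0.0003
grip_force: 7.7
```

>>> drive_tool --series '[[[0,0,-0.085,0,0,0],[0,0,-0.085,0,0,0],[0,-0.2,0,0,0,0],[0,-0.217,0,0,0,0],[0,0,0,0,0,0],[0,0,0,0,0,0]]]'

```text
clock: 11.18
tcp_pos: [0.6029, -0.217, 0.0694]
orientation: [-0.256, -0.066, 0.964, -0.018]
wrist_force: [0.5, -0.3, -0.7]
finger_gap: -0.0001
grip_force: 0.0
```

```bash
python3 - <<'E'
from plan import *
p,R=cur(); off=np.array([.5908,-.1686,.0600])-KEY["round"]
print("to square contact",R.inv().apply(np.array(KEY["square"])+off-p)*1e3, np.degrees((R.inv()*RK).as_rotvec()),env.get_state()["wrist_force"])
E
```

```text
to square contact [-0.08598048 -0.36450416 10.74854815] [-0.05504609  0.26958384 -0.1244629 ] [ 0.52626122 -0.34590633 -0.71130225]
```

>>> drive_tool --series '[[[0,0,0.05,0,0,0],[0,0,0.05,0,0,0],[0,0,0.03,0,0,0],[0,0,0.015,0,0,0],[0,0,0,0,0,0],[0,0,0,0,0,0]]]'

```text
clock: 11.92
tcp_pos: [0.595, -0.2184, 0.0554]
orientation: [-0.255, -0.066, 0.964, -0.019]
wrist_force: [2.3, 3.0, 4.0]
finger_gap: -0.0001
grip_force: 2.4
```

>>> drive_tool --series '[[[0,0,0.025,0,0,0],[0,0,0,0,0,0]]]'

```text
clock: 12.18
tcp_pos: [0.5949, -0.2185, 0.055]
orientation: [-0.253, -0.066, 0.965, -0.02]
wrist_force: [6.8, 5.2, 14.0]
finger_gap: 0.0002
grip_force: 7.8
```

```bash
python3 - <<'E'
from workcell import viewer
import cv2
a=viewer.read_camera("side")[110:210,210:310,::-1]
cv2.imwrite("pics/p5.png",cv2.resize(a,(600,600),interpolation=cv2.INTER_CUBIC))
E
```

```text
(no output)
```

View pics/p5.png

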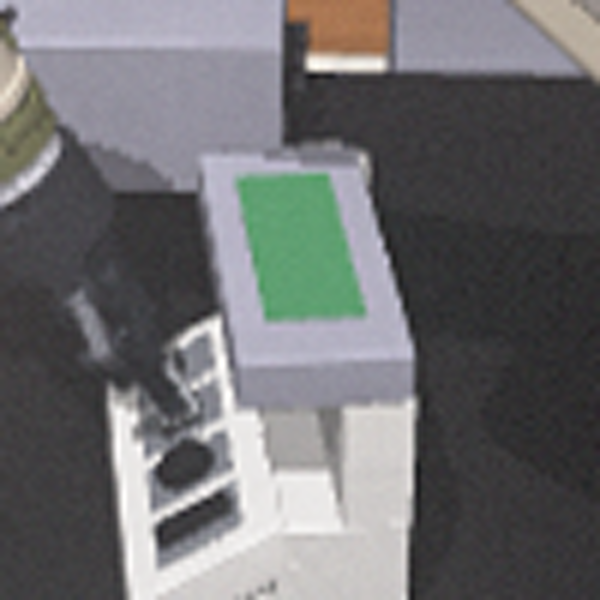

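The fingertip sits on the square key at (185,405). The round key at (185,462) and the long key at (195,525) are free. Long key next.

>>> drive_tool --series '[[[0,0,-0.085,0,0,0],[0,0,-0.085,0,0,0],[0,0.21,-0.02,0,0,0],[0,0.21,0,0,0,0],[0,0.21,0,0,0,0],[0,0.2,0,0,0,0],[0,0,0,0,0,0],[0,0,0,0,0,0]]]'

```text
clock: 13.22
tcp_pos: [0.5908, -0.1191, 0.0717]
orientation: [-0.255, -0.066, 0.964, -0.019]
wrist_force: [-0.1, -0.6, 0.7]
finger_gap: 0.0001
grip_force: 0.0
```

```bash
python3 - <<'E'
from plan import *
p,R=cur(); off=np.array([.5908,-.1686,.0600])-KEY["round"]
print("to long contact",R.inv().apply(np.array(KEY["long"])+off-p)*1e3, np.degrees((R.inv()*RK).as_rotvec()),env.get_state()["wrist_force"])
E
```

```text
to long contact [ 0.16738554  1.05720481 13.52987215] [-0.15028578  0.32363964 -0.1439426 ] [-0.14349659 -0.55550644  0.6559904 ]
```

>>> drive_tool --series '[[[0,0.01,0.05,0,0,0],[0,0,0.05,0,0,0],[0,0,0.035,0,0,0],[0,0,0.025,0,0,0],[0,0,0.015,0,0,0],[0,0,0,0,0,0],[0,0,0,0,0,0]]]'

```text
clock: 14.1
tcp_pos: [0.5812, -0.1193, 0.0551]
orientation: [-0.254, -0.066, 0.965, -0.02]
wrist_force: [3.2, -1.2, 7.5]
finger_gap: -0.0002
grip_force: 4.0
```

>>> drive_tool --series '[[[0,0,0.015,0,0,0],[0,0,0,0,0,0],[0,0,-0.1,0,0,0],[0,0,-0.2,0,0,0],[0,0,-0.1,0,0,0],[0,0,0,0,0,0]]]'

```text
clock: 14.85
tcp_pos: [0.6035, -0.1155, 0.094]
orientation: [-0.255, -0.066, 0.965, -0.019]
wrist_force: [-0.5, -0.6, -0.5]
finger_gap: -0.0002
grip_force: 0.0
```

```bash
python3 - <<'E'
from plan import *
p,R=cur(); print(p)
RV=frame([0,0,-1],row_dir); RL=frame([0,0,-1],[np.cos(.62),np.sin(.62),0])
a=rows(p,R,[([.66,-.11,.23],RV)],v=.04,w=7)
rows(*a,[([.62,-.03,.29],RV),([.50,.13,.29],RL)])
E
```

```text
[ 0.60353225 -0.11547762  0.09396772]
5 [[0.03, -0.005, -0.244, -0, -0.033, -0.0], [0.004, -0.004, -0.246, -0, -0.033, -0.0], [-0.021, -0.005, -0.244, -0, -0.033, -0.0], [-0.046, -0.004, -0.241, -0, -0.033, -0.0], [-0.071, -0.005, -0.235, -0.001, -0.032, -0.0]]
10 [[0.08, 0.235, -0.167, 0, -0, -0.0], [0.08, 0.236, -0.167, 0, -0, -0.0], [0.08, 0.235, -0.166, 0, -0, -0.0], [0.115, 0.208, 0, -0, -0, 0.049], [0.146, 0.188, 0, -0, -0, 0.05], [0.174, 0.163, 0, -0, -0, 0.049], [0.197, 0.135, 0, -0, -0, 0.05], [0.215, 0.102, 0, -0, -0, 0.049], [0.228, 0.068, 0.001, -0, -0, 0.05], [0.236, 0.031, 0, -0, -0, 0.049]]
```

>>> drive_tool --series '[[[0.03,-0.005,-0.244,0,-0.033,0],[0.004,-0.004,-0.246,0,-0.033,0],[-0.021,-0.005,-0.244,0,-0.033,0],[-0.046,-0.004,-0.241,0,-0.033,0],[-0.071,-0.005,-0.235,-0.001,-0.032,0],[0.08,0.235,-0.167,0,0,0],[0.08,0.236,-0.167,0,0,0],[0.08,0.235,-0.166,0,0,0],[0.115,0.208,0,0,0,0.049],[0.146,0.188,0,0,0,0.05],[0.174,0.163,0,0,0,0.049],[0.197,0.135,0,0,0,0.05],[0.215,0.102,0,0,0,0.049],[0.228,0.068,0.001,0,0,0.05],[0.236,0.031,0,0,0,0.049]]]'

```text
clock: 16.73
tcp_pos: [0.4976, 0.132, 0.2893]
orientation: [-0.002, 0.459, 0.889, -0.002]
wrist_force: [0.1, 0.5, -0.2]
finger_gap: -0.0001
grip_force: 0.0
```

```bash
python3 - <<'E'
from plan import *
p,R=cur(); print(p,env.get_state()["joint_pos"].round(2))
RL=frame([0,0,-1],[np.cos(.62),np.sin(.62),0]); print(np.degrees((R.inv()*RL).as_rotvec()))
rows(p,R,[([.524,.147,.2],RL),([.524,.147,.13],RL)],v=.035)
E
```

```text
[0.49756576 0.13201725 0.28932066] [0.1  0.19 0.07 1.45 0.   1.06]
[-0.28260146 -0.16835375 -0.12605102]
5 [[-0.009, 0.085, 0.248, -0.001, -0, -0.0], [-0.01, 0.085, 0.248, -0, -0, -0.0], [-0.009, 0.084, 0.248, -0.001, -0.001, -0.001], [0, -0, 0.291, 0, 0, 0.0], [0, -0.001, 0.292, 0, 0, 0.0]]
```

>>> drive_tool --series '[[[-0.01,0.085,0.248,-0.001,0,0],[-0.01,0.085,0.248,0,0,0],[-0.01,0.085,0.248,-0.001,-0.001,-0.001],[0,0,0.2,0,0,0],[0,0,0.2,0,0,0],[0,0,0.1,0,0,0],[0,0,0,0,0,0]]]'

```text
clock: 17.6
tcp_pos: [0.5256, 0.1457, 0.1397]
orientation: [0.0, 0.455, 0.89, 0.001]
wrist_force: [0.8, -0.7, 0.3]
finger_gap: 0.0003
grip_force: 0.0
```

>>> drive_tool --series '[[[0,0,0.05,0,0,0],[0,0,0.05,0,0,0],[0,0,0,0,0,0]]]'

```text
clock: 17.98
tcp_pos: [0.5267, 0.1448, 0.1284]
orientation: [0.002, 0.456, 0.89, 0.001]
wrist_force: [-0.3, -0.1, -0.3]
finger_gap: -0.0002
grip_force: 0.0
```

>>> drive_tool --series '[[[0,0,0.03,0,0,0],[0,0,0.025,0,0,0],[0,0,0,0,0,0]]]'

```text
clock: 18.35
tcp_pos: [0.5268, 0.1449, 0.1217]
orientation: [0.001, 0.456, 0.89, 0.001]
wrist_force: [0.4, 1.1, 1.1]
finger_gap: -0.0002
grip_force: 0.0
```

>>> drive_tool --series '[[[0,0,0.025,0,0,0],[0,0,0.01,0,0,0],[0,0,0,0,0,0]]]'

```text
clock: 18.73
tcp_pos: [0.5269, 0.145, 0.1176]
orientation: [0.002, 0.456, 0.89, 0.001]
wrist_force: [0.1, -0.6, 0.4]
finger_gap: 0.0001
grip_force: 0.0
```

>>> drive_tool --series '[[[0,0,0.025,0,0,0],[0,0,0.025,0,0,0],[0,0,0,0,0,0]]]'

```text
clock: 19.1
tcp_pos: [0.5267, 0.1449, 0.1114]
orientation: [0.001, 0.456, 0.89, 0.001]
wrist_force: [0.4, -0.4, 0.5]
finger_gap: -0.0002
grip_force: 0.0
```

>>> drive_tool --series '[[[0,0,0.025,0,0,0],[0,0,0.015,0,0,0],[0,0,0,0,0,0]]]'

```text
clock: 19.48
tcp_pos: [0.5269, 0.1449, 0.1068]
orientation: [0.002, 0.456, 0.89, 0.001]
wrist_force: [-0.1, -0.4, -1.1]
finger_gap: 0.0001
grip_force: 0.0
```

>>> drive_tool --series '[[[0,0,0.025,0,0,0],[0,0,0,0,0,0]]]'

```text
clock: 19.73
tcp_pos: [0.5269, 0.1449, 0.1037]
orientation: [0.002, 0.456, 0.89, 0.001]
wrist_force: [0.6, -0.1, -0.7]
finger_gap: -0.0
grip_force: 0.0
```

>>> drive_tool --series '[[[0,0,0.02,0,0,0],[0,0,0,0,0,0]]]'

```text
clock: 19.98
tcp_pos: [0.5269, 0.145, 0.1014]
orientation: [0.002, 0.456, 0.89, 0.001]
wrist_force: [0.4, -0.1, -0.7]
finger_gap: 0.0001
grip_force: 0.0
```

>>> drive_tool --series '[[[0,0,0.02,0,0,0],[0,0,0,0,0,0]]]'

```text
clock: 20.23
tcp_pos: [0.527, 0.145, 0.099]
orientation: [0.002, 0.456, 0.89, 0.001]
wrist_force: [0.0, -0.5, -0.0]
finger_gap: 0.0003
grip_force: 0.1
```

>>> drive_tool --series '[[[0,0,0.02,0,0,0],[0,0,0,0,0,0]]]'

```text
clock: 20.48
tcp_pos: [0.5275, 0.145, 0.0983]
orientation: [0.002, 0.456, 0.89, 0.002]
wrist_force: [-1.9, -0.3, 9.7]
finger_gap: -0.0002
grip_force: 0.3
```

>>> drive_tool --series '[[[0,0,0.02,0,0,0],[0,0,0,0,0,0]]]'

```text
clock: 20.72
tcp_pos: [0.5279, 0.1453, 0.0979]
orientation: [0.003, 0.456, 0.89, 0.002]
wrist_force: [-6.5, 2.0, 22.9]
finger_gap: -0.0001
grip_force: 0.4
```

```bash
python3 - <<'E'
from plan import *
s=env.get_state(); print(s["wrist_force"],s["ft_torque"],s["grip_force"])
E
```

```text
[-6.49162064  1.97677536 22.88561056] [-0.3757195   1.48040761 -0.1771458 ] 0.4065260896459222
```

>>> drive_tool --series '[[[0,0,-0.1,0,0,0],[0,0,0,0,0,0]]]'

```text
clock: 20.98
tcp_pos: [0.5279, 0.1451, 0.1073]
orientation: [0.003, 0.456, 0.89, 0.002]
wrist_force: [-0.7, -1.2, -0.7]
finger_gap: -0.0001
grip_force: 0.0
```

```bash
python3 - <<'E'
from plan import *
s=env.get_state(); print(s["wrist_force"],s["ft_torque"],s["tcp_pos"])
E
```

```text
[-0.73552754 -1.17489592 -0.74835765] [-0.01199884 -0.00437197  0.00840478] [0.52787203 0.14506919 0.10732593]
```

```bash
python3 - <<'E'
from plan import *
p,R=cur(); C=np.array([.4535,.134]); way=[([p[0],p[1],.115],R)]+[([C[0]+.062*np.cos(a),C[1]+.062*np.sin(a),.115],R) for a in (0,-.3,-.6,-.85,-1.0,-1.15)]
rows(p,R,way,v=.014)
E
```

```text
11 [[-0, 0, -0.064, 0, 0, 0.0], [-0.007, -0.069, -0, 0, 0, 0.0], [-0.008, -0.068, -0.001, 0, 0, 0.0], [-0.055, -0.054, -0, 0, 0, 0.0], [-0.055, -0.054, -0, 0, 0, 0.0], [-0.037, -0.068, -0, 0, 0, 0.0], [-0.037, -0.068, -0.001, 0, 0, 0.0], [-0.014, -0.063, -0, 0, 0, 0.0], [-0.014, -0.063, -0, 0, 0, 0.0], [-0.002, -0.077, -0.001, 0, 0, 0.0], [0.01, -0.077, -0, 0, 0, 0.0]]
```

>>> drive_tool --series '[[[0,0,-0.064,0,0,0],[-0.007,-0.069,0,0,0,0],[-0.008,-0.068,0,0,0,0],[-0.055,-0.054,0,0,0,0],[-0.055,-0.054,0,0,0,0],[0,0,0,0,0,0]]]'

```text
clock: 21.72
tcp_pos: [0.512, 0.1145, 0.114]
orientation: [0.002, 0.456, 0.89, 0.001]
wrist_force: [0.6, -0.0, 0.8]
finger_gap: 0.0
grip_force: 0.0
```

>>> drive_tool --series '[[[-0.037,-0.068,0,0,0,0],[-0.037,-0.068,0,0,0,0],[-0.014,-0.063,0,0,0,0],[-0.014,-0.063,0,0,0,0],[0,0,0,0,0,0]]]'

```text
clock: 22.35
tcp_pos: [0.493, 0.0867, 0.1139]
orientation: [0.002, 0.456, 0.89, 0.001]
wrist_force: [0.2, -0.3, 0.1]
finger_gap: -0.0001
grip_force: 0.0
```

>>> drive_tool --series '[[[-0.002,-0.077,0,0,0,0],[0.01,-0.077,0,0,0,0],[0,0,0,0,0,0],[0,0,0,0,0,0]]]'

```text
clock: 22.85
tcp_pos: [0.4776, 0.0772, 0.1138]
orientation: [0.002, 0.456, 0.89, 0.001]
wrist_force: [-0.3, -0.5, 0.0]
finger_gap: 0.0
grip_force: 0.0
```

```bash
cat > chk.py <<'E'
from plan import *
from fit import proj
from workcell import viewer,models
for c in ("side","top"):
    viewer.read_camera(c)
    for n in ("latch_knob","lid_bar","mixer"):
        for d in models.silhouettes(n,c)[:2]:
            r,k=np.where(d["region"]); print("CK",c,n,round(d["score"],2),np.round(d["location"],1),len(r),"cols",k.min(),k.max(),"rows",r.min(),r.max())
C=np.array([.4535,.134])
for a in (0,.2,.6,1,1.3): print("CK latch",a,[proj(c,[C[0]+.06*np.cos(-.187-a),C[1]+.06*np.sin(-.187-a),.16]).round(1) for c in("side","top")])
E
python3 chk.py | grep CK
```

```text
CK side latch_knob 0.71 [292.4 230.2] 261 cols 286 296 rows 211 245
CK side lid_bar 0.8 [233.  264.5] 6323 cols 173 285 rows 225 303
CK side mixer 0.64 [234.5 272.6] 9957 cols 173 298 rows 211 332
CK side mixer 0.64 [291.1 225.8] 236 cols 287 296 rows 212 245
CK top latch_knob 0.42 [328.5 185.5] 3365 cols 288 377 rows 157 213
CK top lid_bar 0.77 [182.3 167.5] 4267 cols 152 236 rows 132 211
CK top mixer 0.95 [185.7 164.5] 4370 cols 151 238 rows 132 211
CK latch 0 [array([267.5, 223. ]), array([217. , 200.8])]
CK latch 0.2 [array([268.8, 220.1]), array([221.1, 202. ])]
CK latch 0.6 [array([274.1, 215.3]), array([228.3, 206.6])]
CK latch 1 [array([281.8, 212.3]), array([233.1, 213.7])]
CK latch 1.3 [array([288.5, 211.4]), array([234.6, 220. ])]
```

```bash
python3 - <<'E'
from plan import *
p,R=cur(); RB=frame([0,0,-1],[np.cos(-.187),np.sin(-.187),0])
a=rows(p,R,[([p[0],p[1],.23],R),([.5426,.2468,.23],RB)])
rows(*a,[([.5426,.2468,.14],RB)])
E
```

```text
8 [[-0.001, 0.001, -0.323, 0, 0, 0.0], [-0, 0.001, -0.323, 0, 0, 0.0], [-0.001, 0.002, -0.323, 0, 0, 0.0], [0.166, 0.252, 0.001, 0, -0, 0.052], [0.205, 0.222, 0.001, 0, -0, 0.052], [0.239, 0.186, 0.001, 0, -0, 0.051], [0.265, 0.145, 0, 0.001, -0, 0.052], [0.286, 0.1, 0, 0, -0, 0.051]]
3 [[-0, -0, 0.25, 0, -0, 0.0], [-0.001, -0, 0.25, 0, -0, 0.0], [-0, -0, 0.25, 0, -0, 0.0]]
```

>>> drive_tool --series '[[[0,0,-0.323,0,0,0],[0,0,-0.323,0,0,0],[0,0,-0.323,0,0,0],[0.166,0.252,0,0,0,0.052],[0.205,0.222,0,0,0,0.052],[0.239,0.186,0,0,0,0.051],[0.265,0.145,0,0.001,0,0.052],[0.286,0.1,0,0,0,0.051],[0,0,0,0,0,0],[0,0,0,0,0,0]]]' --jaw 0.2 --grip_force 40

```text
clock: 24.5
tcp_pos: [0.5416, 0.2464, 0.2301]
orientation: [-0.0, 0.769, 0.639, 0.0]
wrist_force: [-0.3, -0.2, 0.1]
finger_gap: 0.0513
grip_force: 0.0
```

```bash
python3 chk.py | grep "CK side"; python3 - <<'E'
from plan import *
p,R=cur(); RB=frame([0,0,-1],[np.cos(-.187),np.sin(-.187),0]); print(env.get_state()["joint_pos"].round(2))
a=rows(p,R,[([.5426,.2468,.15],RB)],v=.03)
E
```

```text
CK side latch_knob 0.55 [292.5 230.6] 271 cols 286 296 rows 211 245
CK side lid_bar 0.96 [234.  263.3] 6166 cols 174 284 rows 226 303
CK side mixer 0.7 [234.3 274. ] 10037 cols 173 298 rows 211 332
[0.29 0.35 0.14 1.36 0.   2.05]
3 [[0.002, 0.001, 0.224, 0, -0, 0.0], [0.001, 0.001, 0.224, 0, -0, 0.0], [0.002, 0.001, 0.225, 0, -0, 0.0]]
```

>>> drive_tool --series '[[[0.002,0.001,0.224,0,0,0],[0.002,0.001,0.224,0,0,0],[0.002,0.001,0.224,0,0,0],[0,0,0.1,0,0,0],[0,0,0,0,0,0]]]'

```text
clock: 25.52
tcp_pos: [0.5421, 0.2472, 0.1373]
orientation: [-0.0, 0.77, 0.638, 0.0]
wrist_force: [-1.0, -0.3, 1.3]
finger_gap: 0.0514
grip_force: 0.0
```

>>> drive_tool --series '[[[0,0,0.06,0,0,0],[0,0,0.06,0,0,0],[0,0,0.06,0,0,0],[0,0,0,0,0,0]]]'

```text
clock: 26.02
tcp_pos: [0.5421, 0.2473, 0.1155]
orientation: [-0.0, 0.77, 0.638, 0.0]
wrist_force: [-0.6, 0.4, 0.1]
finger_gap: 0.0512
grip_force: 0.0
```

Now down about 4 mm more and close.

>>> drive_tool --series '[[[0,0,0.035,0,0,0],[0,0,0,0,0,0]]]'

```text
clock: 26.28
tcp_pos: [0.5425, 0.2474, 0.1118]
orientation: [-0.0, 0.77, 0.638, 0.001]
wrist_force: [-0.4, -0.7, -0.1]
finger_gap: 0.0513
grip_force: 0.0
```

>>> drive_tool --series '[[[0,0,0,0,0,0],[0,0,0,0,0,0],[0,0,0,0,0,0],[0,0,0,0,0,0],[0,0,0,0,0,0]]]' --jaw -1 --grip_force 40

```text
clock: 26.9
tcp_pos: [0.5439, 0.2473, 0.1125]
orientation: [0.001, 0.77, 0.638, 0.002]
wrist_force: [4.8, -1.2, -1.7]
finger_gap: 0.0106
grip_force: 38.9
```

```bash
python3 - <<'E'
from plan import *
from ik import ik
p,R=cur(); u=np.array([np.cos(.187),-np.sin(.187),0]); z=np.array([0,0,1]); b=lambda t:u*(-.17*np.cos(t)+.047*np.sin(t))+z*(.17*np.sin(t)+.047*np.cos(t))
T=np.linspace(0,1.02,15)[1:]; way=[(p+b(t)-b(0),R) for t in T]
rows(p,R,way,v=.05); x=ik(way[-1][0],R,env.get_state()["joint_pos"]); print(way[-1][0],x[0].round(2),x[1:])
E
```

```text
kin [0.332 0.532 0.411 0.08  0.199 0.316] 0.0082
14 [[0, 0.033, -0.102, 0, 0, 0.0], [0, 0.04, -0.099, 0, 0, 0.0], [0, 0.047, -0.096, 0, 0, 0.0], [0.001, 0.054, -0.093, 0, 0, 0.0], [-0, 0.06, -0.088, 0, 0, 0.0], [-0, 0.067, -0.084, 0, 0, 0.0], [-0, 0.073, -0.078, 0, 0, 0.0], [-0, 0.078, -0.074, 0, 0, 0.0], [-0, 0.083, -0.067, 0, 0, 0.0], [0, 0.088, -0.061, 0, 0, 0.0], [0, 0.092, -0.054, 0, 0, 0.0], [0, 0.096, -0.048, 0, 0, 0.0], [0, 0.1, -0.04, 0, 0, 0.0], [0, 0.101, -0.033, 0, 0, 0.0]]
[0.66291082 0.22481128 0.23493416] [ 0.21  0.56  0.48  1.49 -0.    1.97] (np.float64(1.2369526897450658e-12), np.float64(8.794094838666622e-12))
```

>>> drive_tool --series '[[[0,0.033,-0.102,0,0,0],[0,0.04,-0.099,0,0,0],[0,0.047,-0.096,0,0,0],[0,0.054,-0.093,0,0,0],[0,0,0,0,0,0]]]'

```text
clock: 27.52
tcp_pos: [0.5635, 0.2436, 0.1596]
orientation: [-0.0, 0.77, 0.638, 0.001]
wrist_force: [1.6, 0.8, -2.5]
finger_gap: 0.0101
grip_force: 39.5
```

```bash
python3 chk.py | grep "CK side"
```

```text
CK side latch_knob 0.78 [291.1 229.8] 299 cols 285 296 rows 211 246
CK side lid_bar 0.92 [224.6 257.6] 4701 cols 173 282 rows 217 287
CK side mixer 0.76 [232.7 274.6] 9519 cols 172 298 rows 212 332
CK side mixer 0.29 [272.1 184.3] 908 cols 263 278 rows 150 217
```

Lid is following. Continue.

>>> drive_tool --series '[[[0,0.06,-0.088,0,0,0],[0,0.067,-0.084,0,0,0],[0,0.073,-0.078,0,0,0],[0,0.078,-0.074,0,0,0],[0,0.083,-0.067,0,0,0],[0,0,0,0,0,0]]]'

```text
clock: 28.68
tcp_pos: [0.6043, 0.2361, 0.2079]
orientation: [-0.001, 0.77, 0.638, 0.0]
wrist_force: [-4.1, 1.9, 5.8]
finger_gap: 0.0102
grip_force: 39.9
```

>>> drive_tool --series '[[[0,0.088,-0.061,0,0,0],[0,0.092,-0.054,0,0,0],[0,0.096,-0.048,0,0,0],[0,0.1,-0.04,0,0,0],[0,0.101,-0.033,0,0,0],[0,0,0,0,0,0],[0,0,0,0,0,0],[0,0,0,0,0,0]]]'

```text
clock: 29.68
tcp_pos: [0.6616, 0.2255, 0.2381]
orientation: [0.0, 0.77, 0.638, 0.002]
wrist_force: [-3.0, 1.8, 9.3]
finger_gap: 0.0104
grip_force: 41.0
```

```bash
python3 chk.py | grep "CK side"; python3 - <<'E' | grep LID
from fit import proj,world,mix
import numpy as np
for t in (.3,.8,.9,1.0,1.1):
    f=lambda r,y,n:proj("side",world(mix,(.11-r*np.cos(t)+n*np.sin(t),y,.1+r*np.sin(t)+n*np.cos(t)))).round(1)
    print("LID",t,"edge near",f(.22,.11,.012),"far",f(.22,-.11,.012))
E
```

```text
CK side latch_knob 0.71 [291.9 228.5] 272 cols 286 296 rows 211 245
CK side lid_bar 0.69 [207.2 226. ] 1745 cols 171 243 rows 172 286
CK side mixer 0.78 [231.4 270.8] 11059 cols 170 298 rows 172 333
LID 0.3 edge near [263.7 277.5] far [281.2 213.8]
LID 0.8 edge near [233.4 240.6] far [256.9 180.7]
LID 0.9 edge near [224.7 234.1] far [249.8 175. ]
LID 1.0 edge near [215.2 228.1] far [242.1 169.9]
LID 1.1 edge near [205.2 222.8] far [233.9 165.3]
```

>>> drive_tool --series '[[[0,0,0,0,0,0],[0,0,0,0,0,0],[0,0,0,0,0,0]]]' --jaw -0.53

```text
clock: 30.45
tcp_pos: [0.6617, 0.2245, 0.234]
orientation: [-0.0, 0.77, 0.638, 0.0]
wrist_force: [0.2, -0.2, 0.5]
finger_gap: 0.0201
grip_force: 0.0
```

>>> drive_tool --series '[[[0,0,-0.08,0,0,0],[0,0,-0.1,0,0,0],[0,0,-0.15,0,0,0],[0,0,-0.2,0,0,0],[0,0,-0.2,0,0,0],[0,0,0,0,0,0]]]'

```text
clock: 31.2
tcp_pos: [0.6628, 0.225, 0.3248]
orientation: [0.001, 0.77, 0.638, 0.003]
wrist_force: [0.6, 0.2, 0.4]
finger_gap: 0.0203
grip_force: 0.0
```

```bash
python3 chk.py | grep "CK side"
```

```text
CK side latch_knob 0.49 [292.9 232.3] 253 cols 286 296 rows 211 245
CK side lid_bar 0.66 [206.1 226.3] 1893 cols 170 243 rows 172 286
CK side mixer 0.61 [231.4 273.4] 11104 cols 172 298 rows 172 333
```

>>> drive_tool --series '[[[0,0,-0.2,0,0,0],[0,0,0,0,0,0],[0,0,0,0,0,0]]]'

```text
clock: 31.98
tcp_pos: [0.6619, 0.2248, 0.3452]
orientation: [0.0, 0.77, 0.638, 0.001]
wrist_force: [-0.3, 0.1, -0.6]
finger_gap: 0.02
grip_force: 0.0
```

```bash
python3 -c "
from workcell import order
print(order.hand_in())"
```

```text
the job is handed in; nothing more can be done
None
```

The job is handed in at about 32 s with no verdict returned: I pressed the round, square and long keys fully down in that order, swung the latch lever to about 1.3 rad, and left the lid standing at about 1.0 rad with the gripper clear; angles are camera estimates, and I did not re-check the jars, beaker and spatula afterwards.

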